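# Snap the amplifier board onto the readout console's posts

### The job

The circuit board of the sloped readout console lies loose on the barbed tips of its four snap posts. Press it down beside each post until all four have clicked through and the board sits fully home on the posts' shoulders all round. Press only on bare board, never on the electronic parts in its middle, and leave the things standing around the console where they are.

Things in the scene. Friction and masses are not known exactly. Their poses are not given: they have to be found in the camera images.
- console: Fixed grey wedge-shaped instrument housing, 172 mm deep, 220 mm wide; its top (the deck) slopes up from 47 mm high at the front to 130 mm at the back, 26 degrees from level. An 85 mm high upstand with a dark display window and two knobs stands along the upper edge. Origin on the worktop under the deck's origin; x to the console's back, y to its left, z up.
- deck: The console's sloped top. Origin on its surface midway between the four posts, 80 mm above the worktop. x up the slope, y left, z the outward normal (26 degrees from vertical, leaning to the front): the posts' direction; press along -z. The upstand at x = 92 to 112 mm, 85 mm high along z, leans over the upper posts, so hold the tool tilted, near this normal.
- board: Loose dark circuit board, 118 (x) x 176 (y) x 5 mm, about 0.2 kg, with holes of 10 x 9 mm over the posts. Origin at the centre of its underside, axes as the deck's. At the start it hangs on the posts' wings, underside about 15 mm above the shoulders; fully home the underside lies on the shoulders (top face at deck z = 19 mm). When one corner is pressed home the opposite one may rise to 30 mm.
- board_parts: Electronic parts (chip, terminal block, capacitors) soldered on the board's middle, within x = -50 to +42 mm, y = -24 to +24 mm, up to 12 mm above its top face. Not to be pressed. Origin at the centre of the board's top face.
- seat_lower_left (a point): Centre of the top of the lower left post's shoulder (deck x = -45, y = +72, z = 14 mm). White plastic post, shoulder 14 mm wide; its barbed tip ends 21 mm above the shoulder. Two springy wings spread up and down the slope; they fold as the board goes down and snap out over its top face once it is within about 2 mm of the shoulder. Clicks at 6 to 15 N pressed beside it.
- hole_lower_left (a point): Centre of the board's lower left hole, in the plane of its underside; comes to the seat point of the same name when home.
- press_lower_left (a point): Bare spot on the board's top face beside the lower left post, 26 mm from the post towards the middle of the board (board x = +-45, y = +-46 mm): a good place to press. No parts within 20 mm.
- seat_lower_right (a point): Centre of the top of the lower right post's shoulder (deck x = -45, y = -72, z = 14 mm). White plastic post, shoulder 14 mm wide; its barbed tip ends 21 mm above the shoulder. Two springy wings spread up and down the slope; they fold as the board goes down and snap out over its top face once it is within about 2 mm of the shoulder. Clicks at 6 to 15 N pressed beside it.
- hole_lower_right (a point): Centre of the board's lower right hole, in the plane of its underside; comes to the seat point of the same name when home.
- press_lower_right (a point): Bare spot on the board's top face beside the lower right post, 26 mm from the post towards the middle of the board (board x = +-45, y = +-46 mm): a good place to press. No parts within 20 mm.
- seat_upper_left (a point): Centre of the top of the upper left post's shoulder (deck x = +45, y = +72, z = 14 mm). White plastic post, shoulder 14 mm wide; its barbed tip ends 21 mm above the shoulder. Two springy wings spread up and down the slope; they fold as the board goes down and snap out over its top face once it is within about 2 mm of the shoulder. Clicks at 6 to 15 N pressed beside it.
- hole_upper_left (a point): Centre of the board's upper left hole, in the plane of its underside; comes to the seat point of the same name when home.
- press_upper_left (a point): Bare spot on the board's top face beside the upper left post, 26 mm from the post towards the middle of the board (board x = +-45, y = +-46 mm): a good place to press. No parts within 20 mm.
- seat_upper_right (a point): Centre of the top of the upper right post's shoulder (deck x = +45, y = -72, z = 14 mm). White plastic post, shoulder 14 mm wide; its barbed tip ends 21 mm above the shoulder. Two springy wings spread up and down the slope; they fold as the board goes down and snap out over its top face once it is within about 2 mm of the shoulder. Clicks at 6 to 15 N pressed beside it.
- hole_upper_right (a point): Centre of the board's upper right hole, in the plane of its underside; comes to the seat point of the same name when home.
- press_upper_right (a point): Bare spot on the board's top face beside the upper right post, 26 mm from the post towards the middle of the board (board x = +-45, y = +-46 mm): a good place to press. No parts within 20 mm.
- weight_200: Bystander, loose: brass weight with a knob, 29 mm diameter, 38 mm high, standing left of the console. Origin at the centre of its underside.
- weight_500: Bystander, loose: brass weight with a knob, 38 mm diameter, 52 mm high, standing left of the console. Origin at the centre of its underside.
- hexkey: Bystander, loose: hex key with a sleeve, 37 x 108 x 9 mm, lying right of the console. Origin at the centre of its underside.
- tin: Bystander, loose: open moisture tin, 62 mm diameter, 41 mm high, standing right of the console. Origin at the centre of its underside.
- jar: Bystander, loose: capped sample jar, 62 mm diameter, 78 mm high, standing behind the console. Origin at the centre of its underside.

How it is judged:
By the outcome, as a careful person would: the job done as asked, in the order asked, and still so for the second after the job is handed in, with the robot touching nothing.
It also fails if it takes over 48 s, if anything falls off the work surface, if the arm or the gripper's body presses on something with over 40 N, if the wrist force passes 120 N, or if a joint passes its speed limit or range.

### The arm

A 6-joint arm with a two-finger parallel gripper is mounted at the origin on a cart in front of the work surface, level with it; the furniture and walls round the work are solid. World frame = base frame: x ahead of the robot, y to its left, z up, the work surface at z = 0. Lengths are in m, angles in rad, forces in N, time in s.
With the tool pointing down it reaches from about 0.275 to 0.85 m from the base axis. Payload 19 kg.
Tool frame: the origin (TCP) lies on the centre line of the jaws, within the pads' length; the fingertips stand 8 mm ahead of it and the grasp point (between the pads) lies 11 mm behind it; z points along the fingers, y is the line along which they close (so a half turn about z gives the same grasp; the last joint's range is limited). The gripper opens to 85 mm and grips with 20 to 120 N. Pads are 22 mm wide; open, the fingers measure 114 mm over their backs; the gripper's body (76 mm by 85 mm) begins 54 mm behind the grasp point. The pads swing forward as they close: fully open they stand 13 mm farther back than shut.
Start: joints at [1.182, 0.15, 1.437, -0, 1.554, -0.134], TCP at [0.145, 0.556, 0.239] pointing down, gripper open.
Joint ranges: [-2.8, 2.8], [-0.68, 2.1], [0.12, 2.68], [-1.39, 4.53], [0.16, 2.79], [-2.81, 2.81]. Speed limits (rad/s): [1.89, 1.89, 2.22, 3.01, 3.01, 3.01].

### API

Orientations are given as a unit quaternion [x, y, z, w].
In Python, from station import * gives the robot as it stands.
- The arm moves only by the shell command python3 -m jog 'ROWS' [FORCE]. ROWS is JSON, a list of rows, each a list of 5 numbers: the opening, from 0 (shut) to 1 (fully open), then the shift along the world's x, y, z in cm, then the turn about the world's z in degrees. A call has 1 to 12 rows; each row shifts and turns the commanded pose from where the row before left it; what a row does not reach is not made up. A row lasts 1/12 s, in which the tool goes at most 41.7 mm and 7.16 degrees, less where a joint would pass 70% of its speed; a pose out of reach is approached as far as the arm can. A call with a gripper value outside its range is refused whole. The fingers move at their own pace and stop on an object; FORCE is the grip in N (left out, the last holds). Time passes only in rows, so rows that do not move let the fingers close. It gives the time, the measured TCP pose, the force, the opening and the grip force at its end, in the units of the state.
- get_state(): the state, without advancing time (a new reading comes with each control period).
- get_image(name): name is "scene" or "side" or "wrist"; returns a dict with "frame" (384x512x3 uint8, red, green, blue), "K" (3x3 intrinsics, pixels), "rvec" (rotation vector, rad) and "tvec" (3), from world to camera coordinates, as OpenCV has them. Camera axes: x right, y down, z forward; pixel columns grow to the right and rows downward; lengths in m; the calibration is good to about 2 mm. A picture is of the moment at which its call begins. There is no depth.
- job_done(): hands the job in; it is judged then, once.
The state is a dict: "t": time; "q": joint angles; "joint_velocities": joint speeds; "tau": joint torques, N m; "eef_pos": TCP position; "tcp_rot": TCP orientation; "force": force on the tool from outside, world axes, zero at the start; "wrist_torque": the same for the moment, N m; "width": opening from 0.0 (shut) to 1.0 (fully open); "grasp_force": force on a finger pad.
Only numpy, scipy, OpenCV 4.12 (cv2) and the standard library are available. Lean on these libraries where they do the work, as an engineer would, in place of code of your own. Each camera call takes 0.05 s, during which the arm holds its last target. There are 200 camera calls.

## Working session

There is one attempt and no reset: what is moved stays moved. The work goes in short steps, Python scripts to look and compute and a shell command to move; the robot and the scene stay as the last step left them, time stands still between calls to the robot, and variables do not carry over. Pictures are saved under pics/ and viewed, at most 10 in all, crops included, and the job is handed in when it is done.

```bash
mkdir -p pics; ls; python3 - <<'E'
from station import *
import cv2,numpy as np
s=get_state();print(s['t'],s['eef_pos'],s['tcp_rot'],s['width'],s['force'])
a=[get_image(n) for n in("scene","side")]
for n,i in zip(("scene","side"),a):
    cv2.imwrite(f"pics/{n}0.png",i["frame"][:,:,::-1]); R=cv2.Rodrigues(np.array(i["rvec"]))[0];print(n,i["K"],-R.T@np.array(i["tvec"]).ravel(),R[2])
E
```

```text
pics
0.0 [0.14483104 0.55621173 0.23867203] [ 1.27036348e-01  9.91897872e-01 -5.93402538e-04 -1.61231906e-04] 0.997618963589445 [ 0.50054794 -0.25727218  0.3992901 ]
scene [[492.06052675   0.         256.60002948]
 [  0.         492.06052675 198.43218153]
 [  0.           0.           1.        ]] [ 0.12782673 -0.6039951   0.74673184] [ 0.50849041  0.55675081 -0.65686075]
side [[404.73355009   0.         249.78215733]
 [  0.         404.73355009 194.73662954]
 [  0.           0.           1.        ]] [0.63372989 0.71710236 0.41227719] [-0.0345799  -0.93192171 -0.36100713]
```

View pics/scene0.png

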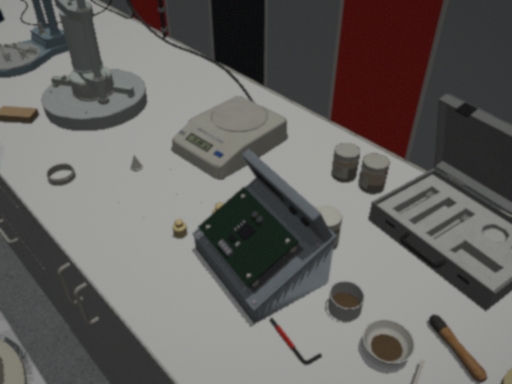

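View pics/side0.png

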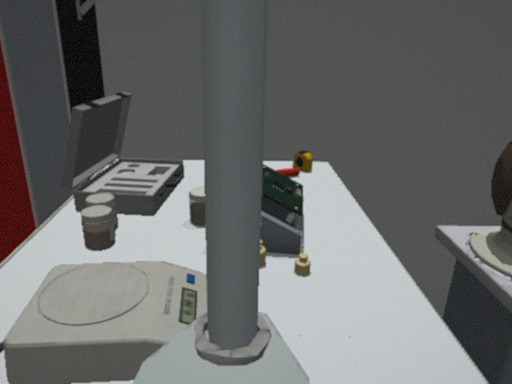

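The scene view shows the console with the green board near (245,235), the weights at (180,228) and (220,208), the tin at (346,300) and the hex key at (295,340). In the side view the arm hides much of the console. I'll enlarge the scene crop and measure the board's corners.

```bash
cat >h.py <<'E'
from station import *
import cv2,numpy as np
def cam(i): return cv2.Rodrigues(np.array(i["rvec"]))[0],np.array(i["tvec"]).ravel(),np.array(i["K"])
def ray(i,uv):
    R,t,K=cam(i); d=R.T@np.linalg.inv(K)@np.array([uv[0],uv[1],1.]); return -R.T@t,d
def onz(i,uv,z):
    c,d=ray(i,uv); return c+d*(z-c[2])/d[2]
def proj(i,P):
    return cv2.projectPoints(np.array(P,float).reshape(-1,1,3),np.array(i["rvec"]),np.array(i["tvec"]),np.array(i["K"]),None)[0].reshape(-1,2)
s26,c26=np.sin(np.radians(26)),np.cos(np.radians(26))
def d2w(p,o,psi):  # deck mm -> world m; o=console origin xy
    p=np.atleast_2d(p)/1e3; x=p[:,0]*c26-p[:,2]*s26; z=.08+p[:,0]*s26+p[:,2]*c26; y=p[:,1]
    c,s=np.cos(psi),np.sin(psi); return np.c_[o[0]+c*x-s*y,o[1]+s*x+c*y,z]
E
python3 - <<'E'
from h import *
i=get_image("scene");f=i["frame"]
hsv=cv2.cvtColor(f,cv2.COLOR_RGB2HSV)
m=cv2.inRange(hsv,(40,90,20),(90,255,140)); m=cv2.morphologyEx(m,cv2.MORPH_CLOSE,np.ones((7,7)))
cs=max(cv2.findContours(m,0,2)[0],key=cv2.contourArea);print(cv2.contourArea(cs))
ap=cv2.approxPolyDP(cv2.convexHull(cs),4,True).reshape(-1,2);print(ap.tolist())
c=f[150:330,170:370,::-1];c=cv2.resize(c,None,fx=3.3,fy=3.3,interpolation=cv2.INTER_CUBIC);cv2.imwrite("pics/c1.png",c)
E
```

```text
4163.5
[[243, 190], [295, 242], [249, 284], [201, 227]]
```

View pics/c1.png

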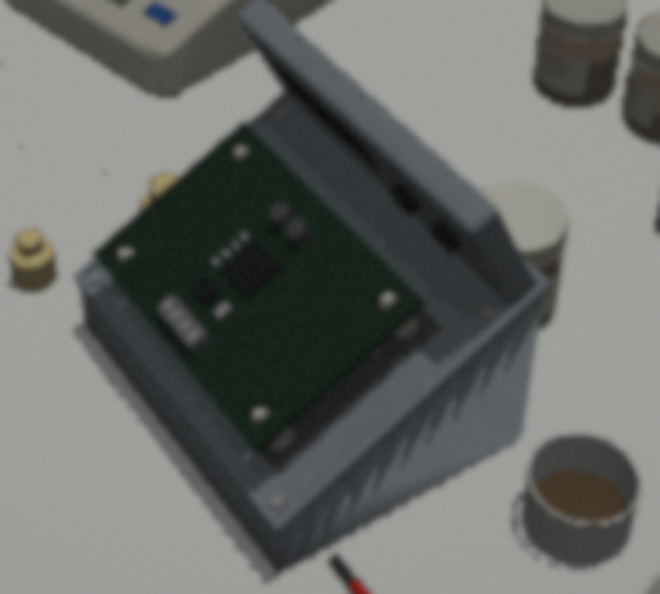

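The crop shows four white post tips: upper left (240,151), lower left (125,252), upper right (388,299) and lower right (260,412). The upstand leans over the upper edge. Next I cast rays onto the tip heights.

```bash
python3 - <<'E'
from h import *
i=get_image("scene");f=i["frame"];g=f.min(2).astype(float)
P=[];D=[(45,72,34.5),(-45,72,34.5),(45,-72,34.5),(-45,-72,34.5)]
for (u,v),d in zip([(240,151),(125,252),(388,299),(260,412)],D):
    u0=int(round(u/3.3+169.6));v0=int(round(v/3.3+149.6))
    w=g[v0-3:v0+4,u0-3:u0+4];w=np.clip(w-np.percentile(w,60),0,None)
    Y,X=np.mgrid[v0-3:v0+4,u0-3:u0+4];c=((w*X).sum()/w.sum(),(w*Y).sum()/w.sum())
    z=.08+d[0]/1e3*s26+d[2]/1e3*c26;p=onz(i,c,z);P.append(p);print(np.round(c,1),np.round(p,4))
P=np.array(P)
L=P[[0,1]].mean(0)-P[[2,3]].mean(0);psi=np.arctan2(-L[0],L[1]);print("width",np.linalg.norm(L[:2]),"depth",np.linalg.norm((P[[0,2]].mean(0)-P[[1,3]].mean(0))[:2]),"want .144",.09*c26)
U=P[[0,2]].mean(0)-P[[1,3]].mean(0);print(np.degrees(psi),np.degrees(np.arctan2(U[1],U[0])))
o=P.mean(0)[:2]+.0345*s26*np.array([np.cos(psi),np.sin(psi)]);print("origin",o)
W=d2w(D,o,psi);print("resid mm",np.round((P-W)*1e3,1).tolist())
Q=d2w([(x*59,y*88,34) for x,y in((1,1),(1,-1),(-1,-1),(-1,1))],o,psi);print("corners px",np.round(proj(i,Q)).tolist())
N=["UL","LL","UR","LR"]
for n,d in zip(N,D): print(n,np.round(d2w((d[0],np.sign(d[1])*46,34),o,psi),4), "home",np.round(d2w((d[0],np.sign(d[1])*46,19),o,psi),4))
print("upstand top front",np.round(d2w((92,0,85),o,psi),4))
for n,uv,z in (("w200",(180,236),0),("w500",(221,215),0),("tin",(346,312),0)): print(n,onz(i,uv,z))
E
```

```text
[242.4 195.3] [ 0.5908 -0.0567  0.1307]
[207.5 226.1] [ 0.5122 -0.0442  0.0913]
[287.  239.9] [ 0.5695 -0.1985  0.1307]
[248.2 274.7] [ 0.4896 -0.1861  0.0913]
width 0.1435187953946376 depth 0.08021811662380288 want .144 0.08089146416692503
-8.784392506876541 -8.953646130720733
origin [ 0.55545534 -0.12368571]
resid mm [[-0.7, -0.3, 0.0], [0.6, -0.2, -0.0], [0.0, 0.2, 0.0], [0.1, 0.3, -0.0]]
corners px [[244.0, 186.0], [299.0, 240.0], [247.0, 287.0], [198.0, 226.0]]
UL [[ 0.5877 -0.0821  0.1303]] home [[ 0.5942 -0.0831  0.1168]]
LL [[ 0.5078 -0.0698  0.0908]] home [[ 0.5143 -0.0708  0.0774]]
UR [[ 0.5737 -0.173   0.1303]] home [[ 0.5802 -0.1741  0.1168]]
LR [[ 0.4937 -0.1607  0.0908]] home [[ 0.5002 -0.1617  0.0774]]
upstand top front [[ 0.6003 -0.1306  0.1967]]
w200 [5.03954534e-01 4.93952074e-02 1.11022302e-16]
w500 [0.60966764 0.04111625 0.        ]
tin [ 0.61293716 -0.31432876  0.        ]
```

```bash
python3 -m jog '[[1,1.65,-3.34,0,1],[1,1.65,-3.34,0,1],[1,1.65,-3.34,0,1],[1,1.65,-3.34,0,1],[1,1.65,-3.34,0,1],[1,1.65,-3.34,0,0.8],[1,1.65,-3.34,0,0],[1,1.65,-3.34,0,0],[1,1.65,-3.34,0,0],[1,1.65,-3.34,0,0],[1,1.65,-3.34,0,0],[1,1.65,-3.34,0,0]]'; python3 -m jog '[[1,1.65,-3.34,0,0],[1,1.65,-3.34,0,0],[1,1.65,-3.34,0,0],[1,1.65,-3.34,0,0],[1,1.65,-3.34,0,0],[1,1.65,-3.34,0,0],[1,1.65,-3.34,0,0],[1,1.65,-3.34,0,0],[1,0,0,0,0],[1,0,0,0,0]]'
python3 - <<'E'
from h import *
from scipy.spatial.transform import Rotation as Ro
s=get_state();M=Ro.from_quat(s['tcp_rot']).as_matrix();print(s['t'],s['eef_pos'],np.degrees(np.arctan2(M[1,1],M[0,1])),M[:,2],s['force'])
for n in("side","wrist"):cv2.imwrite(f"pics/{n}1.png",get_image(n)["frame"][:,:,::-1])
E
```

```text
t: 1.2
eef_pos: [0.3431, 0.1539, 0.2394]
tcp_rot: [0.077, 0.997, 0.0, 0.0]
force: [1.8, -0.2, 0.0]
width: 0.999
grasp_force: 0.0
t: 2.03
eef_pos: [0.4751, -0.113, 0.2385]
tcp_rot: [0.078, 0.997, 0.0, -0.001]
force: [0.5, 0.5, -0.2]
width: 1.0
grasp_force: 0.0
2.0333 [ 0.47512467 -0.11302204  0.23854826] 81.05439815818958 [-1.41416598e-03  4.58558500e-04 -9.99998895e-01] [ 0.5095805   0.49951324 -0.23792747]
```

View pics/side1.png

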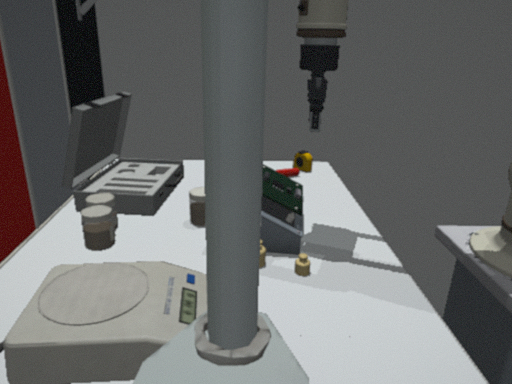

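View pics/wrist1.png

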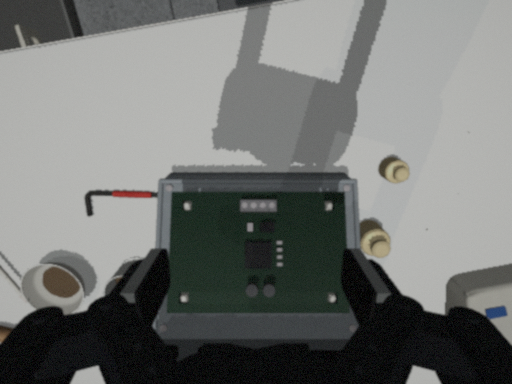

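The side view shows the tool at (316,120), over and in front of the console. The wrist view shows the board centred between the open fingers. I'll press both lower spots together, one with each finger.

```bash
python3 -m jog '[[1,0.2,0,-3,0],[1,0.2,0,-3,0],[1,0.2,0,-3,0],[1,0.2,0,-3,0],[1,0.1,0,-1.3,0],[1,0,0,0,0]]'; python3 -m jog '[[1,0.2,-0.03,-0.4,0],[1,0.2,-0.03,-0.4,0],[1,0.1,-0.01,-0.2,0],[1,0.1,-0.02,-0.2,0],[1,0.1,-0.01,-0.2,0],[1,0.1,-0.02,-0.2,0]]'
```

```text
t: 2.63
eef_pos: [0.4824, -0.1099, 0.1037]
tcp_rot: [0.076, 0.997, 0.001, -0.002]
force: [-0.1, 1.0, -0.7]
width: 0.994
grasp_force: 0.0
t: 3.13
eef_pos: [0.4922, -0.1128, 0.0905]
tcp_rot: [0.077, 0.997, -0.0, 0.0]
force: [-0.0, 0.0, 0.0]
width: 0.999
grasp_force: 0.0
```

```bash
python3 -m jog '[[1,0.1,-0.02,-0.2,0],[1,0.1,-0.01,-0.2,0],[1,0,0,0,0]]'; python3 -m jog '[[1,0.1,-0.02,-0.2,0],[1,0.1,-0.01,-0.2,0],[1,0,0,0,0]]'; python3 -m jog '[[1,0.1,-0.02,-0.2,0],[1,0,0,0,0]]'
```

```text
t: 3.38
eef_pos: [0.494, -0.1132, 0.086]
tcp_rot: [0.077, 0.997, -0.0, -0.0]
force: [0.2, 0.7, 1.3]
width: 0.999
grasp_force: 0.6
t: 3.63
eef_pos: [0.4958, -0.1134, 0.0823]
tcp_rot: [0.077, 0.997, -0.0, -0.0]
force: [-3.0, -0.1, 3.8]
width: 0.999
grasp_force: 2.4
t: 3.8
eef_pos: [0.4967, -0.1136, 0.0803]
tcp_rot: [0.077, 0.997, -0.0, -0.0]
force: [-3.4, 0.9, 3.9]
width: 1.001
grasp_force: 2.4
```

```bash
python3 -m jog '[[1,0.08,-0.01,-0.2,0],[1,0.08,-0.01,-0.2,0],[1,0,0,0,0]]'; python3 -m jog '[[1,0.1,-0.01,-0.2,0],[1,0,0,0,0]]';python3 -m jog '[[1,0.1,-0.01,-0.2,0],[1,0,0,0,0]]'
```

```text
t: 4.05
eef_pos: [0.4986, -0.1138, 0.0761]
tcp_rot: [0.077, 0.997, -0.0, -0.0]
force: [-0.3, 0.4, -1.3]
width: 0.997
grasp_force: 0.0
t: 4.22
eef_pos: [0.4996, -0.1139, 0.074]
tcp_rot: [0.077, 0.997, -0.0, -0.0]
force: [0.1, 0.0, 0.8]
width: 1.003
grasp_force: 0.2
t: 4.38
eef_pos: [0.5002, -0.114, 0.0731]
tcp_rot: [0.077, 0.997, -0.0, -0.0]
force: [-14.2, 2.1, 20.7]
width: 1.001
grasp_force: 12.7
```

```bash
python3 -m jog '[[1,0.02,0,-0.1,0],[1,0,0,0,0]]'; python3 -m jog '[[1,-0.2,0,0.4,0],[1,-1,0.1,2,0],[1,-1,0.1,2,0],[1,-2,0.2,4,0],[1,-1.5,0.2,3,0],[1,0,0,0,0]]'
python3 - <<'E'
from h import *
i=get_image("scene");f=i["frame"]
c=f[150:330,170:370,::-1];c=cv2.resize(c,None,fx=3.3,fy=3.3,interpolation=cv2.INTER_CUBIC);cv2.imwrite("pics/c2.png",c)
E
```

```text
t: 4.55
eef_pos: [0.5003, -0.1141, 0.0729]
tcp_rot: [0.077, 0.997, -0.0, -0.0]
force: [-20.2, 3.9, 33.4]
width: 0.999
grasp_force: 19.4
t: 5.05
eef_pos: [0.4451, -0.1085, 0.1882]
tcp_rot: [0.077, 0.997, -0.001, 0.003]
force: [0.2, -1.0, 1.5]
width: 0.997
grasp_force: 0.0
```

View pics/c2.png

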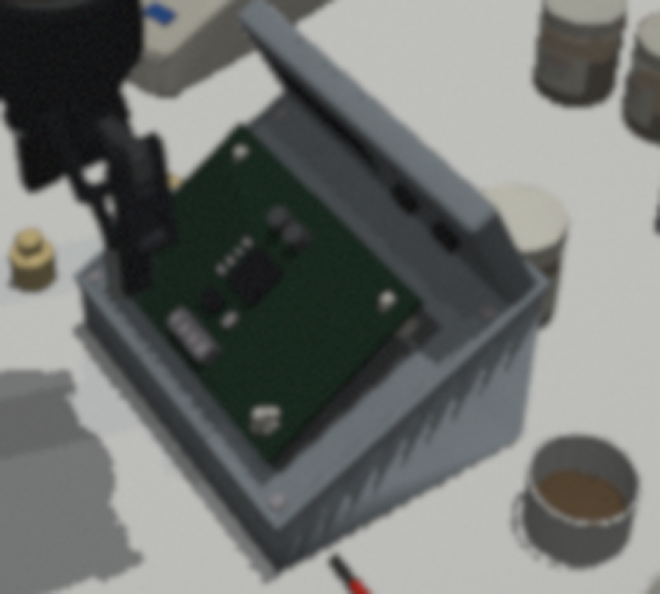

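The crop shows the lower right post (265,415) with its wings spread over the board. The lower edge is down and the upper posts still hang. For the upper ones I'll turn the tool 90° and press with the front finger, so the gripper body stays clear of the upstand.

```bash
python3 -m jog '[[1,0,0,2.4,0],[1,0,0,2.4,-7],[1,0.6,0.3,0,-7],[1,0.6,0.3,0,-7],[1,0.6,0.3,0,-7],[1,0.6,0.3,0,-7],[1,0.6,0.3,0,-7],[1,0.6,0.3,0,-7],[1,0.6,0.3,0,-7],[1,0.6,0.3,0,-7],[1,0.6,0.3,0,-7],[1,0.6,0.3,0,-7]]'; python3 -m jog '[[1,0.6,0.4,0,-7],[1,0.5,0.35,0,-6],[1,0,0,0,0],[1,0,0,0,0]]'
python3 - <<'E'
from h import *
from scipy.spatial.transform import Rotation as Ro
s=get_state();M=Ro.from_quat(s['tcp_rot']).as_matrix();print(s['t'],s['eef_pos'],np.degrees(np.arctan2(M[1,1],M[0,1])),np.round(s['q'],2))
i=get_image("side");c=i["frame"][20:280,180:380,::-1];cv2.imwrite("pics/s3.png",cv2.resize(c,None,fx=2.2,fy=2.2))
E
```

```text
t: 6.1
eef_pos: [0.5055, -0.0779, 0.2293]
tcp_rot: [0.683, 0.731, -0.0, -0.001]
force: [-0.7, -0.2, -1.0]
width: 0.997
grasp_force: 0.0
t: 6.43
eef_pos: [0.5161, -0.0705, 0.2295]
tcp_rot: [0.758, 0.652, -0.0, -0.001]
force: [-0.7, -0.8, -0.3]
width: 0.998
grasp_force: 0.0
6.4333 [ 0.51611375 -0.07053903  0.22952379] -8.573454144454235 [-0.28  0.04  1.58 -0.    1.53 -0.13]
```

```bash
python3 -m jog '[[1,0,0,-3,0],[1,0,0,-3,0],[1,0,0,-2,0],[1,0,0,0,0]]'; python3 -m jog '[[1,0.3,-0.05,-0.6,0],[1,0.3,-0.05,-0.6,0],[1,0.3,-0.04,-0.6,0],[1,0,0,0,0]]'; python3 -m jog '[[1,0.2,-0.03,-0.4,0],[1,0.1,-0.02,-0.2,0],[1,0.1,-0.01,-0.2,0],[1,0,0,0,0]]'; python3 -m jog '[[1,0.1,-0.01,-0.2,0],[1,0,0,0,0]]'
```

```text
t: 6.82
eef_pos: [0.5141, -0.0704, 0.1464]
tcp_rot: [0.758, 0.652, -0.002, -0.003]
force: [-0.6, 0.4, -0.5]
width: 1.002
grasp_force: 0.0
t: 7.15
eef_pos: [0.5256, -0.0722, 0.1321]
tcp_rot: [0.759, 0.651, -0.0, -0.0]
force: [0.0, -0.3, -0.8]
width: 1.003
grasp_force: 0.0
t: 7.48
eef_pos: [0.5292, -0.0726, 0.1243]
tcp_rot: [0.759, 0.651, -0.0, -0.0]
force: [0.4, -0.4, -0.9]
width: 0.998
grasp_force: 0.0
t: 7.65
eef_pos: [0.5301, -0.0727, 0.1223]
tcp_rot: [0.759, 0.651, -0.0, -0.0]
force: [0.8, 0.1, -0.4]
width: 0.999
grasp_force: 0.0
```

```bash
python3 -m jog '[[1,0.1,-0.01,-0.2,0],[1,0,0,0,0]]'; python3 -m jog '[[1,0.1,-0.02,-0.2,0],[1,0,0,0,0]]'; python3 -m jog '[[1,0.1,-0.01,-0.2,0],[1,0,0,0,0]]'
```

```text
t: 7.82
eef_pos: [0.5311, -0.0728, 0.1202]
tcp_rot: [0.759, 0.651, -0.0, -0.0]
force: [0.5, -0.6, -0.2]
width: 0.996
grasp_force: 0.0
t: 7.98
eef_pos: [0.5323, -0.0731, 0.1186]
tcp_rot: [0.759, 0.651, 0.0, 0.0]
force: [-1.5, 0.7, 4.7]
width: 1.002
grasp_force: 2.1
t: 8.15
eef_pos: [0.5334, -0.0732, 0.1169]
tcp_rot: [0.759, 0.651, 0.0, 0.0]
force: [-2.1, 0.8, 6.1]
width: 0.999
grasp_force: 3.2
```

```bash
python3 -m jog '[[1,0.1,-0.01,-0.2,0],[1,0.1,-0.02,-0.2,0],[1,0,0,0,0]]'; python3 -m jog '[[1,0.1,-0.01,-0.2,0],[1,0,0,0,0]]'; python3 -m jog '[[1,0.1,-0.02,-0.2,0],[1,0,0,0,0]]'
```

```text
t: 8.4
eef_pos: [0.5357, -0.0736, 0.113]
tcp_rot: [0.759, 0.651, 0.0, 0.001]
force: [0.2, -1.1, 5.6]
width: 1.001
grasp_force: 2.6
t: 8.57
eef_pos: [0.5366, -0.0737, 0.1108]
tcp_rot: [0.759, 0.651, 0.0, 0.0]
force: [0.0, -0.7, 3.4]
width: 1.007
grasp_force: 1.4
t: 8.73
eef_pos: [0.5373, -0.0738, 0.1084]
tcp_rot: [0.759, 0.651, 0.0, 0.0]
force: [0.8, -0.0, 0.1]
width: 0.998
grasp_force: 0.0
```

```bash
python3 -m jog '[[1,0.08,-0.01,-0.15,0],[1,0,0,0,0]]'; python3 -m jog '[[1,0.05,-0.01,-0.1,0],[1,0,0,0,0]]'
```

```text
t: 8.9
eef_pos: [0.5377, -0.0738, 0.1073]
tcp_rot: [0.759, 0.651, -0.0, -0.0]
force: [-8.3, 2.1, 11.6]
width: 1.0
grasp_force: 7.2
t: 9.07
eef_pos: [0.5379, -0.0739, 0.107]
tcp_rot: [0.759, 0.651, -0.0, -0.0]
force: [-18.3, 3.4, 22.0]
width: 1.002
grasp_force: 14.3
```

```bash
python3 -m jog '[[1,0,0,-0.08,0],[1,0,0,0,0]]'; python3 -m jog '[[1,-0.2,0.03,0.4,0],[1,-0.8,0.12,1.6,0],[1,-1.2,0.15,2.4,0],[1,0,0,0,0],[1,-0.5,-3,0,0],[1,-0.5,-3,0,0],[1,-0.4,-3.1,0,0],[1,0,0,0,0]]'
python3 - <<'E'
from h import *
i=get_image("scene");f=i["frame"]
c=f[150:330,170:370,::-1];c=cv2.resize(c,None,fx=3.3,fy=3.3,interpolation=cv2.INTER_CUBIC);cv2.imwrite("pics/c3.png",c)
E
```

```text
t: 9.23
eef_pos: [0.538, -0.0739, 0.1068]
tcp_rot: [0.759, 0.651, -0.0, 0.0]
force: [-23.6, 2.7, 29.0]
width: 1.001
grasp_force: 17.3
t: 9.9
eef_pos: [0.5018, -0.1659, 0.1488]
tcp_rot: [0.76, 0.65, -0.001, 0.0]
force: [0.7, -0.2, -0.8]
width: 0.998
grasp_force: 0.0
```

View pics/c3.png

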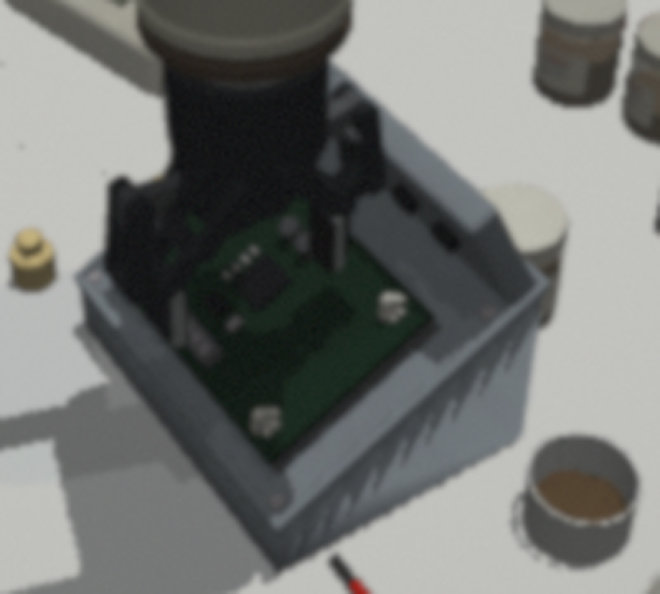

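The crop shows the upper right post (390,305) with its wings out as well. I'll press there anyway to seat it.

```bash
python3 -m jog '[[1,0.5,0.03,-1,0],[1,0.5,0.03,-1,0],[1,0.3,0,-0.6,0],[1,0,0,0,0]]'; python3 -m jog '[[1,0.2,0,-0.4,0],[1,0.2,0,-0.4,0],[1,0,0,0,0]]';  python3 -m jog '[[1,0.2,0,-0.3,0],[1,0.1,0,-0.2,0],[1,0,0,0,0]]'
```

```text
t: 10.28
eef_pos: [0.5154, -0.1601, 0.1209]
tcp_rot: [0.759, 0.651, -0.001, -0.001]
force: [0.6, 0.2, 0.3]
width: 1.002
grasp_force: 0.0
t: 10.53
eef_pos: [0.5195, -0.161, 0.1145]
tcp_rot: [0.759, 0.651, -0.0, -0.0]
force: [-0.9, -0.4, -0.0]
width: 1.006
grasp_force: 0.0
t: 10.78
eef_pos: [0.5225, -0.1613, 0.1099]
tcp_rot: [0.759, 0.651, -0.0, -0.0]
force: [-0.3, -0.3, -0.1]
width: 1.002
grasp_force: 0.0
```

```bash
python3 -m jog '[[1,0.1,0,-0.2,0],[1,0,0,0,0]]'; python3 -m jog '[[1,0.05,0,-0.1,0],[1,0,0,0,0]]'; python3 -m jog '[[1,0.03,0,-0.1,0],[1,0,0,0,0]]'
```

```text
t: 10.95
eef_pos: [0.5234, -0.1614, 0.108]
tcp_rot: [0.759, 0.651, -0.0, -0.0]
force: [0.1, 0.6, 0.4]
width: 1.002
grasp_force: 0.0
t: 11.12
eef_pos: [0.5238, -0.1614, 0.1075]
tcp_rot: [0.759, 0.651, -0.0, -0.0]
force: [-4.7, 0.7, 6.0]
width: 1.001
grasp_force: 3.8
t: 11.28
eef_pos: [0.524, -0.1615, 0.1072]
tcp_rot: [0.759, 0.651, -0.0, 0.0]
force: [-11.4, 2.6, 14.5]
width: 0.996
grasp_force: 9.4
```

```bash
python3 -m jog '[[1,0.05,0,-0.15,0],[1,0,0,0,0]]'; python3 -m jog '[[1,-0.2,0.03,0.4,0],[1,-0.8,0.12,1.6,0],[1,-1.5,0.15,3,0],[1,-1,0,3.5,0],[1,-2,0,3.5,0],[1,-3,2.5,0,0],[1,-3,2.5,0,0],[1,-3,2.5,0,0],[1,-3,2.5,0,0],[1,-1,3,0,0],[1,-1,3,0,0],[1,0,0,0,0]]'
python3 - <<'E'
from h import *
i=get_image("scene");f=i["frame"]
c=f[150:330,170:370,::-1];c=cv2.resize(c,None,fx=3.3,fy=3.3,interpolation=cv2.INTER_CUBIC);cv2.imwrite("pics/c4.png",c)
o=(.55546,-.12369);psi=np.radians(-8.85)
m=cv2.inRange(cv2.cvtColor(f,cv2.COLOR_RGB2HSV),(40,90,20),(90,255,140)); m=cv2.morphologyEx(m,cv2.MORPH_CLOSE,np.ones((7,7)))
cs=max(cv2.findContours(m,0,2)[0],key=cv2.contourArea)
print(cv2.approxPolyDP(cv2.convexHull(cs),4,True).reshape(-1,2).tolist())
for z in(19,34):print(z,np.round(proj(i,d2w([(x*59,y*88,z) for x,y in((1,1),(1,-1),(-1,-1),(-1,1))],o,psi))).tolist())
E
```

```text
t: 11.45
eef_pos: [0.5242, -0.1615, 0.1067]
tcp_rot: [0.759, 0.651, -0.0, 0.0]
force: [-24.8, 5.0, 30.6]
width: 1.003
grasp_force: 19.2
t: 12.45
eef_pos: [0.3281, 0.0051, 0.2252]
tcp_rot: [0.758, 0.652, 0.001, 0.0]
force: [0.7, -0.3, 0.8]
width: 1.003
grasp_force: 0.0
[[250, 198], [298, 246], [253, 287], [207, 236], [222, 214], [238, 200]]
19 [[247.0, 190.0], [301.0, 244.0], [251.0, 290.0], [201.0, 230.0]]
34 [[244.0, 186.0], [299.0, 240.0], [247.0, 287.0], [198.0, 226.0]]
```

View pics/c4.png

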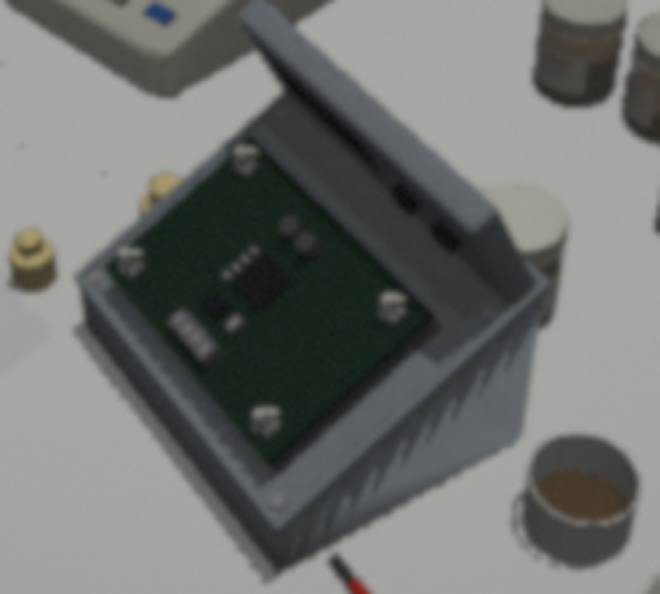

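All four posts, at (245,158), (130,262), (392,305) and (265,420), show spread wings above the board, and the board lies parallel and lower. The bystanders are where they were.

```bash
python3 -c "from station import *;print(job_done())"
```

```text
the job is handed in; nothing more can be done
None
```

All four posts clicked through and the board sits home all round, judging by the last camera view and firm contact at each press spot; I handed the job in after about 12.5 s, with the bystanders in view unmoved.

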